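# Fit the lens and screw ring of a hand lamp

## Task

The hand lamp clamped upright in the bench vice needs its lens back. Seat the domed lens in the lamp's mouth, dome up, level on the rubber seal, and let go of it; then set the screw ring over it, feel for the start of the thread and screw it down clockwise until it is fully home and clamps the lens against the seal. Go gently on the glass and the thread, and leave the other things on the bench where they are.

Things in the scene. Friction and masses are not known exactly. Their poses are not given: they have to be found in the camera images.
- vice: Grey bench vice, fixed, 85 mm high; origin on the bench below the lamp's axis. From there it reaches 100 mm to its -x (screw with a cross bar), 75 mm to +x and 50 mm to either side. Its jaws hold a dark hand lamp upright: body 36 mm dia., head 60 mm dia., up to a shoulder 144 mm over the bench, and on that an aluminium neck 45 mm dia., 16 mm high.
- mouth (a point): Centre of the lamp's open mouth, at the height of the neck's rim, 160 mm over the bench; z up, x as the vice's. Bore 40 mm; outside, the neck's top 4 mm are bevelled. The fixed lamp may have been clamped at any turn about its upright axis; that turn is not measured (these axes are the vice's), so where the threads start must be seen or felt.
- seal (a point): Centre of the top of the soft rubber seal in the mouth, 4 mm below the rim: a flat ring, 29 to 40 mm dia., on which the lens rests. Pressed, it sinks by up to 3 mm at about 4 N per mm (2 N to begin).
- thread (a point): Point on the lamp's axis 9 mm below the rim, amid the threads: three equal ribs round the neck, out to 52 mm dia., 2.5 mm thick, 70 degrees long, with gaps of 50 degrees between. From above, each rib starts high (underside 7 mm below the rim) and sinks clockwise by 0.065 mm per degree to a stop. Lugs drop into the gaps (10 N is plenty), then turn clockwise under the ribs.
- lens_center (a point): Glass lens, 30 g, half-way up (9.5 mm over its flat underside), z up through the dome; it lies dome up on the bench. Flange 38 mm dia., 6 mm thick, lower edge bevelled; on it a drum 25 mm dia., straight from 6 to 14 mm over the underside (grasp it there), then a dome to 19 mm. Resting on the seal this point is 5.5 mm above the rim; clamped fully home, 3 mm above it.
- ring_center (a point): Knurled aluminium screw ring, about 45 g, 62 mm outer dia., 17 mm high; on its axis, half-way up; z up. It lies right way up on the bench. Its top is a 3 mm flange with a 32 mm hole through which the dome pokes; skirt 54.6 mm inside. Height of this point against the rim: lugs lying on the ribs -2 to +3.5 mm; lugs in the gaps, flange on the lens -3.5 mm; fully home about -5.7 mm.
- ring_lug (a point): Middle of one of the ring's three lugs, 25.5 mm from its axis on the ring's +x, 2.5 mm over its lower edge; the others are 120 degrees to either side. Lugs: 24 degrees long, 3 mm thick, bore between them 47 mm. From the gap the ring turns 64 to 90 degrees clockwise to the stop: free at first, stiffer over the last 40 (0.1 to 0.5 N m); it then stays put. Over 1 N m strains it.
- carton: Open cardboard box of bolts, 110 x 90 x 50 mm; origin under its centre. Bystander, to be left alone.
- cell: Battery cell standing upright, 33 mm dia., 60 mm high; origin under its centre. Bystander, to be left alone.
- screwdriver: Screwdriver lying on the bench, about 200 mm long; origin under its middle, along its x. Bystander, to be left alone.

How it is judged:
By the outcome, as a careful person would: the job done as asked, in the order asked, and still so for the second after the job is handed in, with the robot touching nothing.
It also fails if it takes over 72 s, if anything falls off the work surface, if the arm or the gripper's body presses on something with over 40 N, if the wrist force passes 120 N, or if a joint passes its speed limit or range.

## Robot

A 6-joint arm with a two-finger parallel gripper is mounted at the origin on the work surface. World frame = base frame: x ahead of the robot, y to its left, z up, the work surface at z = 0. Lengths are in m, angles in rad, forces in N, time in s.
With the tool pointing down it reaches from about 0.35 to 0.975 m from the base axis. Payload 7.1 kg.
Tool frame: the origin (TCP) lies midway between the tips of the shut fingers; the grasp point (between the pads) lies 19 mm behind it; z points along the fingers, x is the direction in which the jaws open and shut, and the axes are right-handed (so a half turn about z gives the same grasp; the last joint's range is limited). The gripper opens to 88 mm and grips with 3 to 60 N. Pads are 20 mm wide; open, the fingers measure 115 mm over their backs; the gripper's body (75 mm by 178 mm) begins 61 mm behind the grasp point.
Start: joints at [1.121, 0.423, 1.63, -0, 1.089, -0.019], TCP at [0.261, 0.568, 0.223] pointing down, gripper open.
Joint ranges: [-3, 3], [-0.9, 2.11], [0.09, 2.58], [-1.31, 4.45], [0.11, 2.69], [-2.54, 2.54]. Speed limits (rad/s): [2.39, 2.39, 3.01, 3.14, 3.14, 3.14].

## Interface

Orientations are given as a unit quaternion [w, x, y, z].
In Python, from station import move_pose, movel, movej, command_gripper, wait, inverse_kinematics, read_camera, camera_info, MotionError, job_done, get_time, get_joint_pos, get_qvel, get_effort, get_tcp_pos, get_ee_rot, get_ft_force, get_ft_torque, get_grip_width gives the robot as it stands. Calls block until the motion is done:
- move_pose(position, orientation): joint-space move of the TCP to a pose.
- movel(position, frame=None, v=0.15, until_force=None): straight line of the TCP; frame=None keeps the orientation; v is the mean speed in m/s. With until_force (N) it stops when the force on the tool has changed by that much, and returns True; else False.
- movej(angles): joint-space move.
- command_gripper(opening): opening from 0.0 (shut) to 1.0 (fully open); the grip force is fixed at half the most; returns when the fingers have stopped.
- wait(seconds).
- inverse_kinematics(position, orientation): joint angles nearest the present ones, or None.
- read_camera(name): name is "scene" or "top" or "wrist"; returns the picture (400x640x3 uint8, red, green, blue); there is no depth.
- camera_info(name): a dict with "intrinsics" (3x3 intrinsics, pixels), "T" (4x4, takes a point from camera to world coordinates); the wrist camera has in their place "tool_from_camera" (4x4, takes a point from camera to tool coordinates, whose origin is the TCP and whose axes are the tool frame's). Camera axes: x right, y up, looking along -z (the intrinsics and any distortion apply to the point x, -y, -z); pixel columns grow to the right and rows downward; lengths in m; the calibration is good to about 2 mm. A picture is of the moment at which its call begins: read the wrist's pose just before it. camera_info takes no time and is no camera call.
A pose or a line that the arm cannot do raises MotionError and nothing moves.
- job_done(): hands the job in, once; it reports no verdict.
Readings, each from a call of its own:
- get_time(): time.
- get_joint_pos(): joint angles.
- get_qvel(): joint speeds.
- get_effort(): joint torques, N m.
- get_tcp_pos(): TCP position.
- get_ee_rot(): TCP orientation.
- get_ft_force(): force on the tool from outside, world axes, zero at the start.
- get_ft_torque(): the same for the moment, N m.
- get_grip_width(): opening from 0.0 (shut) to 1.0 (fully open).
Only numpy, scipy, OpenCV 4.12 (cv2) and the standard library are available. Lean on these libraries where they do the work, as an engineer would, in place of code of your own. Each camera call takes 0.05 s, during which the arm holds its last target. There are 200 camera calls.

## Working session

There is one attempt and no reset: what is moved stays moved. The work goes in short steps, each a Python script; the robot and the scene stay as the last script left them, time stands still between calls to the robot, and variables do not carry over. Pictures are saved under pics/ and viewed, about 8 in all and at most 12, crops included, and the job is handed in when it is done.

```bash
mkdir -p pics; ls
python3 - <<'E'
from station import *
import cv2,numpy as np
np.set_printoptions(precision=4,suppress=True)
for n in("top","scene"):
    im=read_camera(n); cv2.imwrite(f"pics/{n}0.png",im[:,:,::-1]); i=camera_info(n); print(n,i)
print(camera_info("wrist")); print(get_time(),get_ee_rot(),get_tcp_pos(),get_ft_force())
E
```

```text
pics
top {'intrinsics': array([[389.937 ,   0.    , 316.6967],
       [  0.    , 389.937 , 201.2655],
       [  0.    ,   0.    ,   1.    ]]), 'T': array([[-0.0289,  0.9913, -0.1284,  0.4978],
       [-0.9996, -0.0292, -0.0006,  0.0356],
       [-0.0044,  0.1284,  0.9917,  0.9769],
       [ 0.    ,  0.    ,  0.    ,  1.    ]])}
scene {'intrinsics': array([[501.6902,   0.    , 320.6148],
       [  0.    , 501.6902, 212.1866],
       [  0.    ,   0.    ,   1.    ]]), 'T': array([[-0.1497, -0.5062,  0.8493,  1.6195],
       [ 0.9885, -0.0938,  0.1184,  0.1667],
       [ 0.0198,  0.8573,  0.5144,  0.7523],
       [ 0.    ,  0.    ,  0.    ,  1.    ]])}
{'intrinsics': array([[295.4664,   0.    , 317.717 ],
       [  0.    , 295.4664, 202.2079],
       [  0.    ,   0.    ,   1.    ]]), 'tool_from_camera': array([[ 1.    ,  0.0013,  0.0001,  0.0009],
       [ 0.0013, -0.9624, -0.2717, -0.0748],
       [-0.0003,  0.2717, -0.9624, -0.1619],
       [ 0.    ,  0.    ,  0.    ,  1.    ]])}
0.1 [ 0.0004  0.8419  0.5396 -0.0006] [0.2607 0.5675 0.222 ] [ 0.2689 -1.4186 -0.8618]
```

View pics/top0.png

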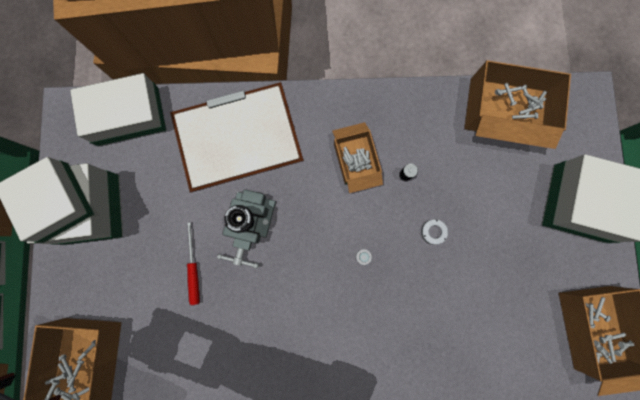

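View pics/scene0.png

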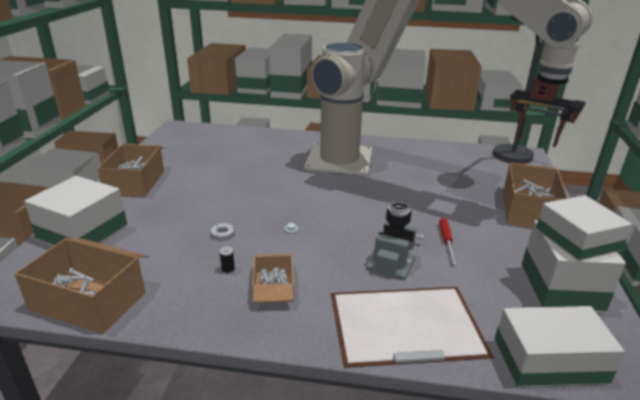

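Top view: lamp mouth ≈(239,218), lens ≈(364,257), ring ≈(435,232), cell ≈(409,172). The scene view agrees. I'll look at the lamp from near with the wrist camera first.

```bash
cat > h.py <<'E'
from station import *
import cv2,numpy as np
from scipy.spatial.transform import Rotation as R
np.set_printoptions(precision=4,suppress=True)
def quat(yaw):  # tool down, tool x at angle yaw in the world
    q=(R.from_euler('z',yaw)*R.from_euler('x',np.pi)).as_quat(); return np.array([q[3],*q[:3]])
def yaw():
    q=get_ee_rot(); M=R.from_quat([*q[1:],q[0]]).as_matrix(); return np.arctan2(M[1,0],M[0,0])
def camT(n):
    i=camera_info(n)
    if n!="wrist": return i["intrinsics"],i["T"]
    q=get_ee_rot(); T=np.eye(4); T[:3,:3]=R.from_quat([*q[1:],q[0]]).as_matrix(); T[:3,3]=get_tcp_pos()
    return i["intrinsics"],T@i["tool_from_camera"]
def onplane(K,T,uv,z):
    uv=np.atleast_2d(uv).astype(float)
    d=np.c_[(uv[:,0]-K[0,2])/K[0,0],-(uv[:,1]-K[1,2])/K[1,1],-np.ones(len(uv))]@T[:3,:3].T
    return T[:3,3]+d*((z-T[2,3])/d[:,2])[:,None]
def shot(n,name):
    K,T=camT(n); im=read_camera(n)[:,:,::-1].copy(); cv2.imwrite(f"pics/{name}.png",im)
    np.savez(f"pics/{name}.npz",K=K,T=T); return im,K,T
E
python3 - <<'E'
from h import *
K,T=camT("top")
P={}
for n,uv,z in(("lamp",(239,218),.16),("lens",(364,257),.01),("ring",(435,232),.015),("cell",(409,172),.06)):
    P[n]=onplane(K,T,uv,z)[0]; print(n,P[n])
y0=yaw(); print("yaw",y0,get_joint_pos())
for n in P:
  for yw in (y0,0,-1.57,1.57): 
    q=inverse_kinematics([P[n][0],P[n][1],.25],quat(yw)); print(n,yw,q)
t=get_time(); move_pose([P["lamp"][0],P["lamp"][1],.30],quat(0)); print("dt",get_time()-t,get_joint_pos())
shot("wrist","lamp1")
E
```

```text
lamp [0.5729 0.2005 0.16  ]
lens [ 0.4817 -0.0758  0.01  ]
ring [ 0.5376 -0.2523  0.015 ]
cell [ 0.6805 -0.1865  0.06  ]
yaw 1.1399848562125403 [ 1.121   0.4238  1.6306  0.      1.0886 -0.019 ]
lamp 1.1399848562125403 [ 0.317   0.3674  1.6474 -0.      1.1268 -0.8229]
lamp 0 [ 0.317   0.3674  1.6474 -0.      1.1268  0.317 ]
lamp -1.57 [0.317  0.3674 1.6474 0.     1.1268 1.887 ]
lamp 1.57 [ 0.317   0.3674  1.6474 -0.      1.1268 -1.253 ]
lens 1.1399848562125403 [-0.1804  0.1851  1.9006 -0.      1.0559 -1.3204]
lens 0 [-0.1804  0.1851  1.9006 -0.      1.0559 -0.1804]
lens -1.57 [-0.1804  0.1851  1.9006 -0.      1.0559  1.3896]
lens 1.57 [-0.1804  0.1851  1.9006 -0.      1.0559 -1.7504]
ring 1.1399848562125403 [-0.4589  0.3477  1.6768 -0.      1.1171 -1.5989]
ring 0 [-0.4589  0.3477  1.6768 -0.      1.1171 -0.4589]
ring -1.57 [-0.4589  0.3477  1.6768 -0.      1.1171  1.1111]
ring 1.57 [-0.4589  0.3477  1.6768  0.      1.1171 -2.0289]
cell 1.1399848562125403 [-0.2843  0.5171  1.4111 -0.      1.2134 -1.4243]
cell 0 [-0.2843  0.5171  1.4111 -0.      1.2134 -0.2843]
cell -1.57 [-0.2843  0.5171  1.4111 -0.      1.2134  1.2857]
cell 1.57 [-0.2843  0.5171  1.4111  0.      1.2134 -1.8543]
dt 1.775 [0.3185 0.3199 1.5973 0.0003 1.2248 0.3169]
```

View pics/lamp1.png

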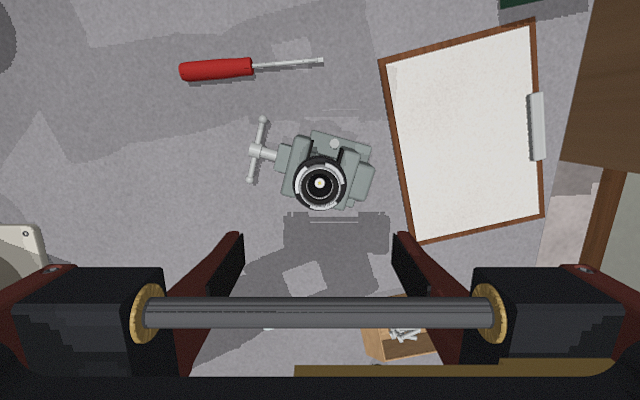

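Lamp seen at (319,183), ribs visible as bright arcs round the neck. I'll enlarge that and shoot the lens from near.

Run:
```python
from h import *
im=cv2.imread("pics/lamp1.png")
a=cv2.resize(im[140:226,276:362],(516,516),interpolation=cv2.INTER_CUBIC)
d=np.load("pics/lamp1.npz")
for z in(.151,.16): print(onplane(d["K"],d["T"],[(319,183)],z))
move_pose([.4817,-.0758,.13],quat(0)); l,K,T=shot("wrist","lens1")
b=cv2.resize(l[100:272,230:402],(516,516),interpolation=cv2.INTER_CUBIC)
cv2.imwrite("pics/c1.png",np.hstack([a,b])[:, :]); 
c=cv2.resize(np.hstack([a,b]),(800,400)); cv2.imwrite("pics/c1.png",c); print(get_time())
```

```text
[[0.5737 0.2105 0.151 ]]
[[0.5737 0.2124 0.16  ]]
3.25
```

View pics/c1.png

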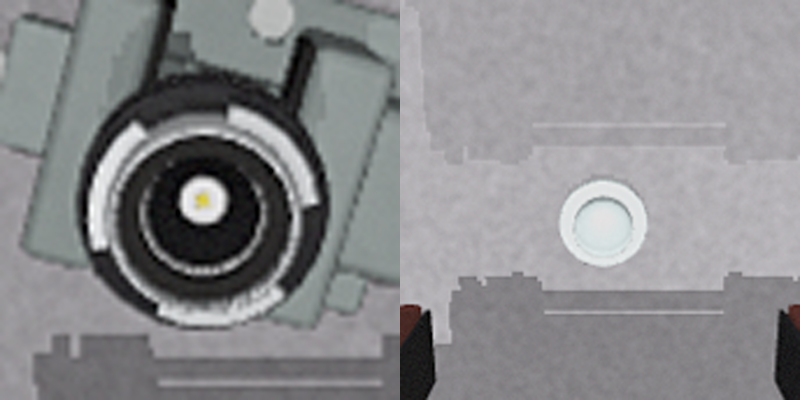

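```bash
cat >> h.py <<'E'
def blob(im,lo,guess,rad=60):
    """centroid of the min enclosing circle of the bright blob nearest guess"""
    g=cv2.cvtColor(im,cv2.COLOR_BGR2GRAY); m=np.zeros_like(g); cv2.circle(m,tuple(map(int,guess)),rad,255,-1)
    m=((g>lo)&(m>0)).astype(np.uint8); c=max(cv2.findContours(m,cv2.RETR_EXTERNAL,cv2.CHAIN_APPROX_NONE)[0],key=cv2.contourArea)
    return cv2.fitEllipse(cv2.convexHull(c))
E
python3 - <<'E'
from h import *
im=cv2.imread("pics/lens1.png"); d=np.load("pics/lens1.npz")
print(im[195,317],im[180,317],im[150,317],im[195,337])
e=blob(im,215,(317,195),35); print(e, onplane(d["K"],d["T"],[e[0]],.003)); print(get_tcp_pos())
for y in(1.57,-1.57):
    move_pose([.4817,-.0758,.13],quat(y)); l,K,T=shot("wrist",f"lens{y}"); e=blob(l,215,(317,195),35); print(e,onplane(K,T,[e[0]],.003))
t=cv2.imread("pics/top0.png");K,T=camT("top"); e=blob(t,185,(364,257),12); print(e,onplane(K,T,[e[0]],.003)); e=blob(t,185,(435,232),18); print(e,onplane(K,T,[e[0]],.01))
print(cv2.cvtColor(t,cv2.COLOR_BGR2GRAY)[205:232:2,222:258:2],get_time())
E
```

```text
[226 225 227] [227 226 225] [165 160 164] [177 173 175]
((316.9823303222656, 195.63037109375), (35.71675491333008, 36.744571685791016), 87.43680572509766) [[ 0.4824 -0.0748  0.003 ]]
[ 0.4831 -0.0752  0.1307]
((317.7102355957031, 196.2698516845703), (35.99689483642578, 36.94932556152344), 83.20454406738281) [[ 0.4831 -0.0746  0.003 ]]
((317.3039245605469, 194.931396484375), (36.14745330810547, 36.84536361694336), 86.61506652832031) [[ 0.4822 -0.0743  0.003 ]]Traceback (most recent call last):
  File "<stdin>", line 7, in <module>
  File "h.py", line 24, in blob
    m=((g>lo)&(m>0)).astype(np.uint8); c=max(cv2.findContours(m,cv2.RETR_EXTERNAL,cv2.CHAIN_APPROX_NONE)[0],key=cv2.contourArea)
                                         ~~~^^^^^^^^^^^^^^^^^^^^^^^^^^^^^^^^^^^^^^^^^^^^^^^^^^^^^^^^^^^^^^^^^^^^^^^^^^^^^^^^^^^^
ValueError: max() iterable argument is empty
```

Run:
```python
from h import *
x,y=.4825,-.0745
move_pose([x,y,.05],quat(0)); print(yaw()); print(movel([x,y,.0085],v=.06,until_force=6),get_tcp_pos(),get_ft_force())
command_gripper(.2); print("grip",get_grip_width()*88,get_tcp_pos(),get_time())
movel([x,y,.06],v=.1); print(get_grip_width()*88)
x,y=.574,.15
move_pose([x,y,.23],quat(0)); wait(.2); im,K,T=shot("wrist","lamp2"); print(get_tcp_pos(),get_time(),get_ft_force())
```

```text
-0.0008885068713850502
False [ 0.4826 -0.0745  0.0085] [ 0.3345  0.0646 -0.2182]
grip 23.468814876634298 [ 0.4825 -0.0745  0.0085] 10.6583
23.40340690073856
[0.5736 0.1489 0.2292] 12.7083 [ 0.821   0.0728 -1.5618]
```

View pics/lamp2.png

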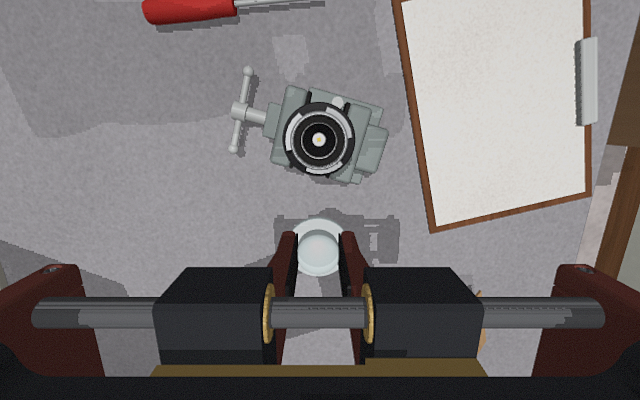

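Lens is held level at (320,250). The lamp is at about (319,139), with its three bright ribs visible. I'll fit the lamp's axis and rib angles.

Run:
```python
from h import *
im=cv2.imread("pics/lamp2.png"); d=np.load("pics/lamp2.npz"); K,T=d["K"],d["T"]
g=cv2.cvtColor(im,cv2.COLOR_BGR2GRAY); c=(319,140)
v,u=np.mgrid[0:400,0:640]; P=onplane(K,T,np.c_[u.ravel(),v.ravel()],.155)[:,:2].reshape(400,640,2)
dark=((g<70)&(np.hypot(u-319,v-140)<42)).astype(np.uint8)
k=max(cv2.findContours(dark,0,1)[0],key=cv2.contourArea); e=cv2.minEnclosingCircle(k);print("head",e,onplane(K,T,[e[0]],.144))
for lo in(170,190,210):
    m=(g>lo)&(np.hypot(u-319,v-140)<36); e=cv2.minEnclosingCircle(np.c_[u[m],v[m]].astype(np.float32)); print(lo,e,onplane(K,T,[e[0]],.153))
C=onplane(K,T,[e[0]],.153)[0,:2]
# radial profile of gray
r=np.hypot(*(P-C).transpose(2,0,1))*1e3; a=np.degrees(np.arctan2(P[...,1]-C[1],P[...,0]-C[0]))%360
for lo in range(0,360,6):
    m=(r>23.2)&(r<26)&(a>=lo)&(a<lo+6); print(lo,int(g[m].mean()),end='; ')
m=(r<24)&(r>12); print(); print([int(g[(r>q)&(r<q+1)].mean()) for q in range(0,34)])
cv2.imwrite("pics/c2.png",cv2.resize(im[95:185,274:364],(540,540),interpolation=cv2.INTER_CUBIC))
```

```text
head ((318.25653076171875, 137.7434844970703), 40.67410659790039) [[0.5738 0.2092 0.144 ]]
170 ((318.3838195800781, 139.76246643066406), 33.64128494262695) [[0.5739 0.2082 0.153 ]]
190 ((318.2850036621094, 139.7209014892578), 33.24834060668945) [[0.5739 0.2082 0.153 ]]
210 ((306.0, 131.0), 25.495197296142578) [[0.5643 0.2149 0.153 ]]
0 38; 6 34; 12 85; 18 137; 24 158; 30 177; 36 186; 42 145; 48 54; 54 61; 60 103; 66 135; 72 146; 78 82; 84 41; 90 113; 96 135; 102 136; 108 136; 114 135; 120 135; 126 129; 132 116; 138 119; 144 130; 150 135; 156 138; 162 137; 168 135; 174 129; 180 121; 186 114; 192 113; 198 125; 204 134; 210 135; 216 126; 222 99; 228 79; 234 38; 240 39; 246 40; 252 58; 258 111; 264 104; 270 51; 276 38; 282 38; 288 35; 294 58; 300 84; 306 100; 312 80; 318 69; 324 73; 330 59; 336 69; 342 76; 348 49; 354 38; 
[14, 39, 44, 37, 35, 32, 41, 55, 81, 89, 99, 113, 115, 117, 92, 78, 68, 72, 79, 81, 79, 80, 84, 92, 100, 104, 101, 103, 107, 113, 123, 129, 129, 131]
```

View pics/c2.png

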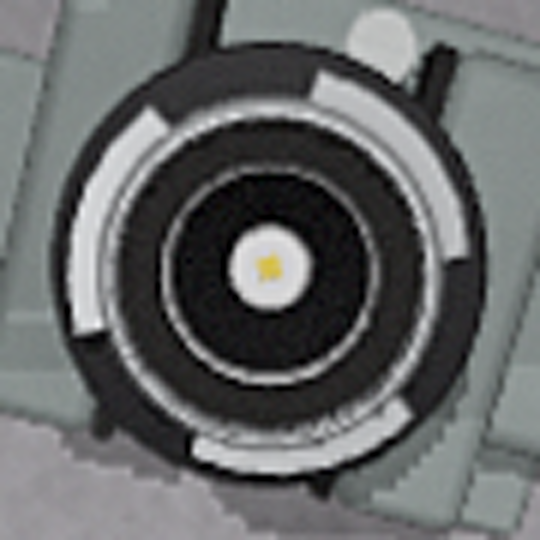

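Run:
```python
from h import *
d=np.load("pics/lamp2.npz"); M=onplane(d["K"],d["T"],[(318.5,139.8)],.16)[0]; print(M,onplane(d["K"],d["T"],[(318.5,138.7)],.144))
im=cv2.imread("pics/lamp2.png"); g=cv2.cvtColor(im,cv2.COLOR_BGR2GRAY)
print("lens row/col",np.where(g[200:290,320]>195)[0][[0,-1]]+200, np.where(g[250,270:370]>195)[0][[0,-1]]+270)
x,y=M[:2]
move_pose([x,y,.185],quat(0)); wait(.2); f0=get_ft_force()
h=movel([x,y,.1640],v=.025,until_force=3); print(h,get_tcp_pos(),get_ft_force()-f0,get_ft_torque(),get_time())
```

```text
[0.574  0.2086 0.16  ] [[0.574  0.2084 0.144 ]]
lens row/col [219 275] [304 332]
True [0.5737 0.2085 0.1638] [0.3765 1.6713 4.7845] [-0.0042  0.0217  0.0067] 14.1333
```

Run:
```python
from h import *
command_gripper(.5); p=get_tcp_pos(); movel([p[0],p[1],.2],v=.15)
move_pose([.574,.15,.23],quat(0)); wait(.2); a,K,T=shot("wrist","lamp3")
command_gripper(1.0)
move_pose([.5376,-.2523,.11],quat(0)); wait(.25); b,K,T=shot("wrist","ring1"); print(get_time(),get_tcp_pos())
A=cv2.resize(a[95:185,274:364],(400,400),interpolation=cv2.INTER_CUBIC)
B=cv2.resize(b[120:270,240:390],(400,400),interpolation=cv2.INTER_CUBIC)
cv2.imwrite("pics/c3.png",np.hstack([A,B]))
```

```text
18.3583 [ 0.538  -0.2517  0.1102]
```

View pics/c3.png

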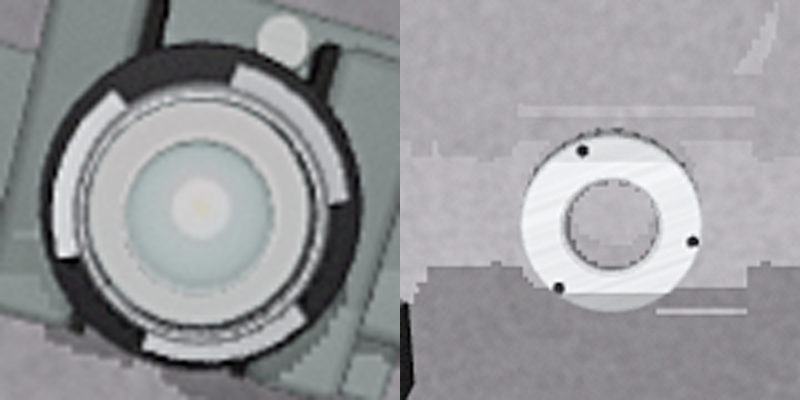

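Left: the lens sits concentric and level in the mouth. Right: the ring, centre ≈(319,203) px, has three black dots at 110° mod 120, probably over the lugs. The gaps are centred at 101° mod 120, so I'll set it down turned 9° clockwise.

Run:
```python
from h import *
d=np.load("pics/ring1.npz"); x,y=onplane(d["K"],d["T"],[(318.8,202.7)],.017)[0,:2]; print(x,y)
move_pose([x,y,.05],quat(0)); f0=get_ft_force()
print(movel([x,y,.003],v=.05,until_force=8),get_tcp_pos())
command_gripper(.6); print("w",get_grip_width()*88)
p=get_tcp_pos(); movel([x,y,.06],v=.15); print("w",get_grip_width()*88)
x,y=.574,.2085; Y=-.157
move_pose([x,y,.195],quat(Y)); wait(.2); f0=get_ft_force(); t0=get_ft_torque(); print(get_tcp_pos(),yaw(),get_time())
print(movel([x,y,.1495],v=.03,until_force=5),get_tcp_pos(),get_ft_force()-f0,get_ft_torque()-t0,get_grip_width()*88,get_time())
```

```text
0.5390179484256297 -0.24876427532311046
False [ 0.5393 -0.2489  0.0032]
w 61.773566728886955
w 62.10559390357596
[0.5742 0.2076 0.1947] -0.15824131779598655 22.8083
True [0.5741 0.2086 0.1501] [0.4815 0.9058 6.1707] [0.0029 0.0899 0.0042] 62.06699941767303 24.2583
```

Height shows the lugs dropped into the gaps (TCP 0.150, expected 0.151). Now screwing clockwise in steps, watching the torque.

```bash
cat > screw.py <<'E'
from h import *
def screw(Y0,phi0,phis,tmax,zend=.1488,x=.574,y=.2085):
    t0=get_ft_torque()[2]
    for p in phis:
        z=min(.1503,zend+.000065*max(0,77-p))
        q=inverse_kinematics([x,y,z],quat(Y0-np.radians(p-phi0))); movej(q)
        t=get_ft_torque(); print(p,"tz %.3f"%(t[2]),"F",get_ft_force(),"z %.4f"%get_tcp_pos()[2],"yaw %.1f"%np.degrees(yaw()),"w %.1f"%(get_grip_width()*88),"t %.2f"%get_time())
        if abs(t[2])>tmax: print("STOP");return p
E
python3 - <<'E'
from screw import *
screw(-.157,0,[8,16,24,32,38,44,49,54],.45)
E
```

```text
8 tz -0.040 F [1.0786 1.1802 3.1675] z 0.1507 yaw -16.8 w 61.7 t 24.52
16 tz -0.057 F [0.8985 1.5372 3.3125] z 0.1506 yaw -24.7 w 62.0 t 24.77
24 tz -0.043 F [3.6009 0.9001 2.8801] z 0.1506 yaw -32.6 w 61.8 t 25.03
32 tz -0.058 F [4.5953 1.3949 2.0395] z 0.1506 yaw -40.6 w 61.8 t 25.29
38 tz -0.043 F [5.291  1.7112 3.8897] z 0.1507 yaw -46.6 w 62.0 t 25.54
44 tz -0.090 F [6.562  1.5081 3.3329] z 0.1506 yaw -52.6 w 62.0 t 25.79
49 tz -0.127 F [7.8541 1.6653 0.4714] z 0.1504 yaw -57.6 w 62.1 t 26.04
54 tz -0.052 F [ 7.8542  1.1301 -2.7654] z 0.1501 yaw -62.6 w 62.1 t 26.29
```

Run:
```python
from screw import *
screw(-.157,0,[56,60,64,68,71],.6,zend=.1490,x=.5746)
```

```text
56 tz 0.106 F [ 8.0451  1.4064 -1.341 ] z 0.1500 yaw -64.6 w 61.5 t 26.54
60 tz 0.091 F [ 8.2784  0.0963 -1.8389] z 0.1498 yaw -68.6 w 62.2 t 26.79
64 tz 0.010 F [ 9.0335 -0.1493 -1.8504] z 0.1495 yaw -72.6 w 61.5 t 27.04
68 tz 0.042 F [ 8.5768 -1.1797 -2.7246] z 0.1493 yaw -76.6 w 61.8 t 27.29
71 tz 0.010 F [ 8.6107 -1.8549 -3.5023] z 0.1492 yaw -79.6 w 61.9 t 27.54
```

Torque stays low, so I'll check in the picture whether the ring turns with the fingers.

Run:
```python
from h import *
wait(.2); b,K,T=shot("wrist","scr1"); print(get_ft_torque(),get_ft_force())
cv2.imwrite("pics/c4.png",cv2.resize(b[160:320,220:420],(800,640),interpolation=cv2.INTER_CUBIC)[:600])
```

```text
[-0.0436 -1.4525 -0.0002] [ 9.2592 -2.267  -0.9087]
```

View pics/c4.png

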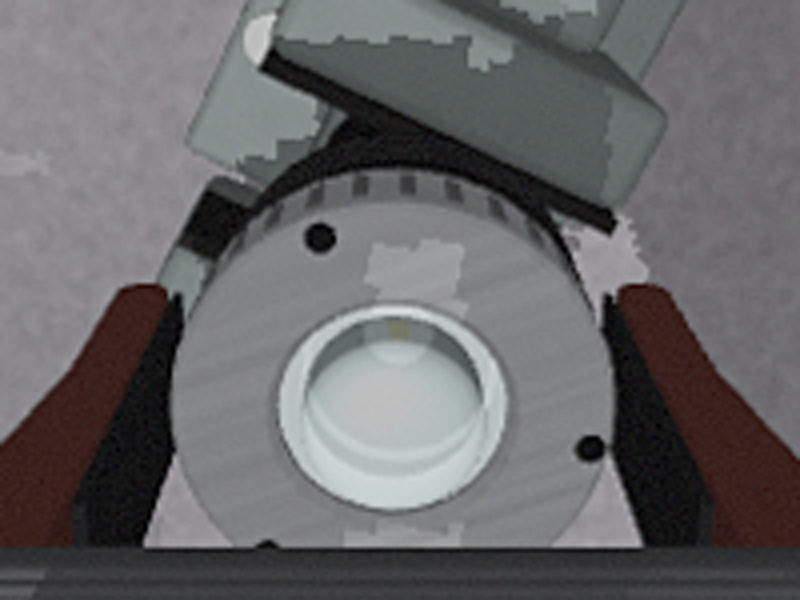

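The ring has turned with the fingers (dots unchanged relative to the tool). Continue to the stop.

Run:
```python
from screw import *
print(get_tcp_pos())
screw(-.157,0,[74,77,80,83,86],.55,zend=.1488,x=.5752)
print(get_tcp_pos(),get_joint_pos()[5],get_ft_torque())
```

```text
[0.5761 0.2079 0.1492]
74 tz 0.145 F [ 7.4766 -2.9849  1.4299] z 0.1491 yaw -82.6 w 62.1 t 28.04
77 tz 0.304 F [ 6.5582 -3.0315  2.1672] z 0.1490 yaw -85.6 w 61.8 t 28.29
80 tz 0.541 F [ 5.2022 -3.0482  4.0321] z 0.1491 yaw -88.5 w 61.6 t 28.54
83 tz 0.703 F [ 2.8233 -3.2984  5.4065] z 0.1490 yaw -91.5 w 62.1 t 28.79
STOP
[0.5753 0.2073 0.149 ] 1.9261088964294484 [-0.6143 -0.3711  0.7034]
```

Run:
```python
from h import *
wait(.1); b,K,T=shot("wrist","scr2"); print(get_ft_torque(),get_ft_force(),get_tcp_pos(),np.degrees(yaw()))
def dots(n):
    d=np.load(f"pics/{n}.npz"); g=cv2.cvtColor(cv2.imread(f"pics/{n}.png"),cv2.COLOR_BGR2GRAY)[200:296,262:376]
    m=(g<60).astype(np.uint8); nn,l,s,c=cv2.connectedComponentsWithStats(m)
    for i in range(1,nn):
        if 15<s[i,4]<80 and max(s[i,2:4])<12:
            uv=c[i]+[262,200]; P=onplane(d["K"],d["T"],[uv],d["T"][2,3]-.147)[0]; print(n,uv,s[i,4],P[:2])
dots("scr1");dots("scr2")
cv2.imwrite("pics/c5.png",cv2.resize(b[160:310,220:420],(800,600),interpolation=cv2.INTER_CUBIC))
```

```text
[-0.5969 -0.3771  0.6593] [ 3.5773 -3.5216  4.657 ] [0.5754 0.2073 0.1491] -91.49263361042289
scr1 [299.4186 219.0233] 43 [0.5975 0.2227]
scr1 [367.1389 271.6111] 36 [0.574  0.1809]
scr2 [295.     218.2439] 41 [0.5996 0.2198]
scr2 [368.1081 265.1351] 37 [0.5713 0.1809]
scr2 [262.3125 270.    ] 16 [0.57   0.2393]
```

View pics/c5.png

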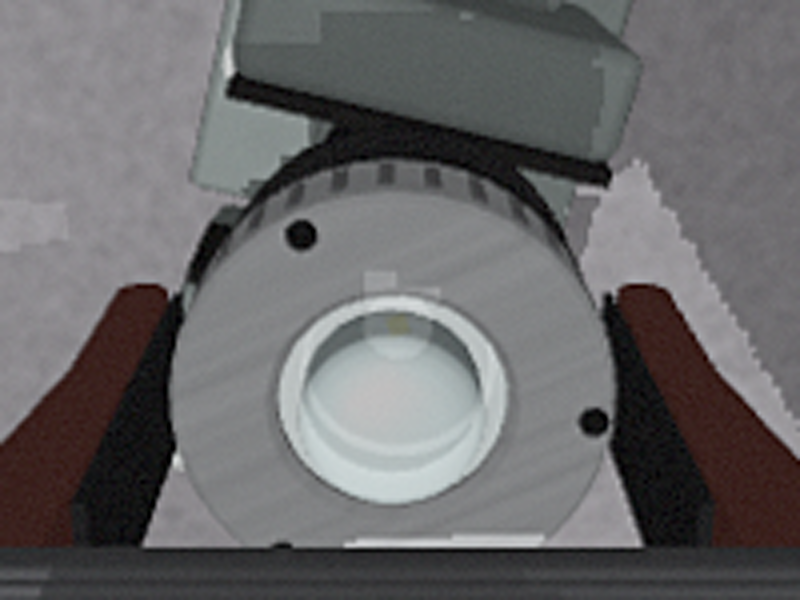

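The ring lagged the tool over this last part: it moved 6.7° while the tool turned 12°. Its total turn puts the lugs at ≈24°, the predicted stop, and the torque of 0.66 N m exceeds the thread's 0.5. Release and check from above.

Run:
```python
from h import *
command_gripper(.95); p=get_tcp_pos(); movel([p[0],p[1],.22],v=.15)
move_pose([.574,.15,.24],quat(0)); wait(.25); a,K,T=shot("wrist","fin"); s,_,_=shot("scene","fins"); print(get_time(),get_ft_force())
A=cv2.resize(a[90:190,269:369],(400,400),interpolation=cv2.INTER_CUBIC)
B=cv2.resize(s[190:290,350:450],(400,400),interpolation=cv2.INTER_CUBIC)
cv2.imwrite("pics/c6.png",np.hstack([A,B]))
g=cv2.cvtColor(a,cv2.COLOR_BGR2GRAY); n,l,st,c=cv2.connectedComponentsWithStats((g[100:180,280:360]<75).astype(np.uint8))
for i in range(1,n):
    if 4<st[i,4]<40: print(c[i]+[280,100],st[i,4],onplane(K,T,[c[i]+[280,100]],.163)[0])
```

```text
31.9667 [ 0.9809 -0.0715 -0.5378]
[308. 100.] 5 [0.5665 0.2393 0.163 ]
[345.303  107.7273] 33 [0.5952 0.2336 0.163 ]
[288.1176 119.5882] 17 [0.5509 0.2249 0.163 ]
[349.8889 126.0556] 18 [0.5991 0.2199 0.163 ]
[313.8667 175.5333] 15 [0.5707 0.1807 0.163 ]
```

View pics/c6.png

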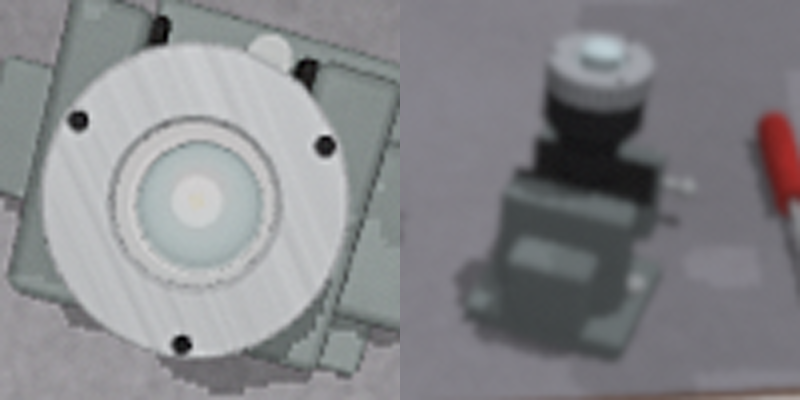

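Dots are at 24.1°, 144.2° and 264°, and the ring is level and centred on (0.5736, 0.2085), so it appears home. There is time to confirm it: regrip and give one gentle torque-limited nudge.

Run:
```python
from h import *
x,y=.5736,.2085; a=-60
command_gripper(1.0); move_pose([x,y,.20],quat(np.radians(a))); wait(.2); print(movel([x,y,.1505],v=.05,until_force=5))
command_gripper(.6); wait(.1); print(get_grip_width()*88,get_ft_torque(),get_ft_force())
for p in range(2,17,2):
    movej(inverse_kinematics([x,y,.1505],quat(np.radians(a-p)))); t=get_ft_torque()[2]; print(p,"%.3f"%t,np.degrees(yaw()),get_ft_force())
    if t>.58: break
command_gripper(.95); q=get_tcp_pos(); movel([q[0],q[1],.22],v=.15)
move_pose([.574,.15,.24],quat(0)); wait(.25); im,K,T=shot("wrist","fin2"); print(get_time())
g=cv2.cvtColor(im,cv2.COLOR_BGR2GRAY); n,l,st,c=cv2.connectedComponentsWithStats((g[100:180,280:360]<75).astype(np.uint8))
for i in range(1,n):
    if 4<st[i,4]<40:
        P=onplane(K,T,[c[i]+[280,100]],.163)[0,:2]; d=P-[x,y]; print(P,np.hypot(*d)*1e3,np.degrees(np.arctan2(d[1],d[0]))%120)
```

```text
False
61.70189944367589 [-0.7805 -0.2711 -0.0386] [ 2.7178 -4.5461  0.604 ]
2 0.412 -61.930666718088474 [ 3.1158 -5.2217 -0.0728]
4 0.773 -63.88097850874739 [ 4.8517 -3.6899 -1.8585]
38.4
[0.5662 0.2392] 31.550225822988885 103.62401524828987
[0.5952 0.2338] 33.25301512747177 49.41682888328889
[0.5511 0.2248] 27.787218290077163 23.98892432370286
[0.5992 0.2199] 28.041164738627394 23.963693801220426
[0.5709 0.1807] 27.95881026435511 24.506723527737734
```

The torque rose to 0.77 N m within 4° and the ring did not turn (still 24°), so it is at the stop. Handing in.

```bash
python3 -c "
from station import *
print(get_grip_width(),get_tcp_pos(),get_time()); job_done()"
```

```text
0.9486593800341404 [0.57396218 0.15017689 0.23990357] 38.4
the job is handed in; nothing more can be done
```

The lens is back in the lamp and the screw ring is clamped down on it. I handed the job in at 38.4 s with the gripper open and clear.

- **Lens:** I lowered it onto the seal dome up, stopping at about 5 N, and let go. The picture afterwards showed it concentric and level in the mouth.
- **Ring:** I lined up its three dots with the gaps between the ribs. It dropped in on the first try, at a height that matched the lugs being in the gaps, and I then turned it clockwise about 77° to the stop.

**Last checks**
- The dots ended at 24° (mod 120), which is where I had predicted the stop. The ring looked level in the last pictures.
- I gripped it again and nudged it clockwise. The torque rose to 0.77 N m within 4° and the ring did not move, so it is at its stop.

**What disagreed or was not checked**
- The torque stayed near zero until the last few degrees, where the description led me to expect a steady rise over the last 40°.
- A side force of up to 9 N built up while screwing, and the arm gave way by 1–2 mm.
- At the stop the ring slipped a few degrees in the fingers, at about 0.7 N m, below the 1 N m limit.
- The gripper's height put the ring about 5.5 mm below the rim, against 5.7 mm expected. I did not measure the lens's final height separately.
- I never went near the carton, cell or screwdriver, but I did not check their positions again.

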